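# Load a leaf die into the flower-maker's screw press and nip it up

## Task

Load the square aluminium leaf die into the small green screw press, its handle towards the open front: flat on the board, fully home against the back stop, squarely between the guides. Then turn the press knob clockwise until you feel the foot just touch the die, add a quarter turn more and no further, and let go. Leave the other things on the bench where they are.

Things in the scene. Friction and masses are not known exactly. Their poses are not given: they have to be found in the camera images.
- die: The square leaf die, the one to press: two closed aluminium halves, together a block 56 x 56 mm, 28 mm high, about 0.25 kg, with a wooden handle along its -x. Origin at the centre of the block's underside, z up. The round die beside it has the same handle.
- die_grip (a point): Middle of the square die's wooden handle, 95 mm from the block's centre along -x and 14 mm above the die's underside. The handle is flat-sided, 66 mm long, 20 mm wide, 22 mm high (3 to 25 mm above the underside); a 10 mm steel shank joins it to the block.
- press: Small green bench screw press, fixed, its mouth open to its own -x. Origin on the bench under the screw axis, z up. Base x -90 to +110 mm, 62 mm either side, 26 mm high, a plywood board on it. The frame's arm overhangs from x = -24 mm back to the column, underside 98 mm and top 150 mm above the bench, so the die goes in from the front.
- press_home (a point): On the screw axis, 36 mm above the bench; axes as the press. The board's flat top is 35 to 36 mm above the bench (lower onto it by feel), x -86 to +49 mm. On it two guide strips 8 mm high, 62 mm apart, flared at the front, x -45 to +30 mm, and a steel back stop. Die home: its origin here within 3 mm, handle to -x; the foot starts 2 to 12 mm above it.
- knob: Black wing knob on top of the press screw, turning about the vertical screw axis, some 200 mm above the bench. Origin on the axis, 10 mm below its top, the height to grip. The wing is an upright bar 48 mm long along the knob's x, 14 mm thick along its y, from 22 mm below the origin to 10 mm above, over a 34 mm disc. Clockwise from above (yaw falls) lowers the screw.
- knob_top (a point): Centre of the knob's top. Knob and screw go down 20 mm a turn: follow. Free, it takes 0.33 N m to turn. A sprung foot (15 N preload, then 11 N per mm) touches 0.7 to 3.7 rad from the start: the moment then steps up by some 0.05 N m and climbs about 0.1 per rad, also when held between small turns (friction leaves a steady offset). The screw stays where it is left.
- round_die: A bystander: a similar die with a round block 60 mm across, 28 mm high, and the same handle; same origin and axes as the square one. Leave it.
- tub: A bystander: open orange plastic tub, 150 mm across the rim, 95 mm high; origin at the centre of its underside.
- rose: A bystander: a dark red artificial rose head with leaves, about 70 mm across and 60 mm high; origin at its centre on the bench.
- ball_tool: A bystander: a wooden ball tool 150 mm long, 13 mm thick, lying along its x on the bench; origin at the middle of its handle, on the bench.
- cup: A bystander: white ceramic cup, 72 mm across, 85 mm high; origin at the centre of its underside.
- dish: A bystander: flat black dish, 130 mm across, 22 mm high; origin at the centre of its underside.
Not all that is in view belongs to the job. What is shaped like the die but orange or yellow is not meant.

How it is judged (in metres and radians):
On the way, in this order (a step that is already met when the one before it is completed fails the run):
1. the square die lies flat on the press board, home against the back stop between the guides, the foot not yet touching it (x of die in the frame of press between -0.005 and 0.004 m and y of die in the frame of press between -0.006 and 0.006 m and z of die in the frame of press below 0.038 m and angle between die's own z axis and vertical below 0.05 rad and angle between the x axis of die and the x axis of press, either way round below 0.12 rad and contact force between knob and die below 1 N), for 0.2 s.
2. the foot is screwed down until it touches the die (contact force between knob and die above 3 N), for 0.1 s.
At the end, for the whole second after the job is handed in: The square die lies flat and squarely on the press board, against the back stop within 5 mm and between the guides; the foot presses it with 45 to 80 N, that is a quarter turn past touch within about 30 degrees; knob and die are at rest and released (contact force between knob and die between 45 and 80 N and x of die in the frame of press between -0.005 and 0.004 m and y of die in the frame of press between -0.006 and 0.006 m and z of die in the frame of press below 0.038 m and angle between die's own z axis and vertical below 0.05 rad and angle between the x axis of die and the x axis of press, either way round below 0.12 rad and linear speed of die below 0.01 m/s and angular speed of knob below 0.1 rad/s).
It fails at once if the screw is driven far past a quarter turn: the foot presses the die with more than 120 N (about half a turn past touch) (contact force between knob and die above 120 N).
It fails at once if a bystander is moved by more than 30 mm (distance of any of round_die, tub, rose, ball_tool, cup, dish from where it was at the start of the episode above 0.03 m).
It also fails if it takes over 69 s, if anything falls off the work surface, if the arm or the gripper's body presses on something with over 40 N, if the wrist force passes 120 N, or if a joint passes its speed limit or range.

## Robot

A 6-joint arm with a two-finger parallel gripper is mounted at the origin on the work surface. World frame = base frame: x ahead of the robot, y to its left, z up, the work surface at z = 0. Lengths are in m, angles in degrees, forces in N, time in s.
With the tool pointing down it reaches from about 0.25 to 0.725 m from the base axis. Payload 9.7 kg.
Tool frame: the origin (TCP) lies at the very end of the fingers, on their centre line; the grasp point (between the pads) lies 19 mm behind it (bot.hold_point_z is the distance from the TCP to the grasp point, in m); z points along the fingers, y is the line along which they close (so a half turn about z gives the same grasp; the last joint's range is limited). The gripper opens to 85 mm and grips with 20 to 120 N. Pads are 22 mm wide; open, the fingers measure 114 mm over their backs; the gripper's body (76 mm by 85 mm) begins 54 mm behind the grasp point. The pads swing forward as they close: fully open they stand 13 mm farther back than shut.
Start: joints at [-72.594, 4.979, 10.078, 95.1, 0, 90], TCP at [0.165, -0.525, 0.231] pointing down, gripper open.
Joint ranges: [-179.16, 179.16], [-48.56, 103.87], [-65.8, 70.77], [-126.05, 130.52], [-82.76, 87.17], [-180, 180]. Speed limits (degrees/s): [127.2, 127.2, 147.25, 180, 180, 180].

## Interface

Orientations are given as [roll, pitch, yaw] about the fixed x, y, z axes, in that order (R = Rz(yaw) Ry(pitch) Rx(roll)).
In Python, from workcell import bot gives the robot as it stands.
- The arm moves only by the tool play_rows, never from a script. Its argument "targets" is a list of rows, each an object with "grip": the closure in counts, from 0 (fully open) to 255 (shut); "linear": the shift along the world's x, y, z in cm, a list of three; "delta_rot": the turn, a rotation vector about the world's x, y, z in rad, a list of three. A call has 1 to 10 rows; each row is the pose to reach, as a shift and turn from the pose commanded when the call began; what a row does not reach only later rows make up. A row lasts 1/10 s, in which the tool goes at most 50 mm and 8.59 degrees, less where a joint would pass 70% of its speed; a pose out of reach is approached as far as the arm can. A call with a gripper value outside its range is refused whole. The fingers move at their own pace and stop on an object; "force" is the grip in N (left out, the last holds). Time passes only in rows, so rows that repeat a pose let the fingers close. It gives the time, the measured TCP pose, the force, the opening and the grip force at its end, in the units of the state.
- bot.get_obs(): the state, without advancing time (a new reading comes with each control period).
- bot.camera(name): name is "scene" or "top" or "wrist"; returns a dict with "color" (400x640x3 uint8, red, green, blue), "range_z" (400x640 float32, m along the optical axis (not along the pixel's ray), 0 where there is no reading), "fov_y" (degrees; the focal length in pixels is half the picture's height over the tangent of half this angle, whatever the lens; pixels are square), "cx", "cy" (the principal point, pixels), "world_to_cam" (4x4, takes a point from world to camera coordinates). Camera axes: x right, y up, looking along -z (the intrinsics and any distortion apply to the point x, -y, -z); pixel columns grow to the right and rows downward; lengths in m; the calibration is good to about 2 mm. A picture is of the moment at which its call begins.
- bot.job_done(): hands the job in; it is judged then, once.
Trained networks look in a picture, given as the dict that the camera call returned (one of the last four; its "shot" number tells which), for a name from the list of things; names that differ only in an ending like _2 or _b are one class to them, and where a whole thing is asked for, a point or a joint stands for the part that bears it (a point fixed in the world has none). Each returns a list of dicts, best first, with "conf" (0 to 1); they miss things now and then, are a little off and sometimes report something else, mostly with a low value. They report only what shows in the picture. A call takes as long as a camera call. They do not tell look-alikes from the thing itself.
- bot.search_frame(picture, target): "box" ([left, top, right, bottom] in pixels, round what is visible of it).
- bot.trace(picture, target): "pixels" (400x640 bool, what is visible of it) and "box" ([left, top, right, bottom] in pixels, round what is visible of it).
- bot.pinpoint(picture, target): "pixel" ([column, row] in pixels: a listed point, or the origin of a listed thing).
The state is a dict: "time": time; "q": joint angles; "qd": joint speeds; "joint_efforts": joint torques, N m; "ee_pos": TCP position; "tcp_rot": TCP orientation; "wrist_force": force on the tool from outside, world axes, zero at the start; "torque": the same for the moment, N m; "opening": finger opening in m; "grasp_force": force on a finger pad.
Only numpy, scipy, OpenCV 4.12 (cv2) and the standard library are available. Lean on these libraries where they do the work, as an engineer would, in place of code of your own. Each camera call takes 0.05 s, during which the arm holds its last target. There are 200 camera calls.

## Working session

There is one attempt and no reset: what is moved stays moved. The work goes in short steps, Python scripts to look and compute and a tool call to move; the robot and the scene stay as the last step left them, time stands still between calls to the robot, and variables do not carry over. Pictures are saved under pics/ and viewed, at most 10 in all, crops included, and the job is handed in when it is done.

Besides the shell and the picture viewer there is one more tool, called as name(argument=value, ...), one argument or row to a line, values as JSON. play_rows: Moves the arm, as the interface text tells. Its arguments: {"type":"object","properties":{"targets":{"type":"array","items":{"type":"object","properties":{"grip":{"type":"number"},"linear":{"type":"array","items":{"type":"number"}},"delta_rot":{"type":"array","items":{"type":"number"}}}}},"force":{"type":"number"}},"required":["targets"]}

```bash
ls; mkdir -p pics; cat > h.py <<'E'
import numpy as np, cv2
from workcell import bot
def K(p):
    f=200/np.tan(np.radians(p["fov_y"])/2); return f,p["cx"],p["cy"]
def w(p,u,v,d=None,z=None):
    f,cx,cy=K(p); T=np.linalg.inv(np.array(p["world_to_cam"]))
    r=np.array([(u-cx)/f,-(v-cy)/f,-1]); o=T[:3,3]; R=T[:3,:3]@r
    if z is not None: d=(z-o[2])/R[2]
    return o+R*d
def cloud(p):
    f,cx,cy=K(p); v,u=np.mgrid[0:400,0:640]; d=p["range_z"]
    T=np.linalg.inv(np.array(p["world_to_cam"]))
    c=np.stack([(u-cx)/f*d,-(v-cy)/f*d,-d],-1)
    return c@T[:3,:3].T+T[:3,3]
def save(p,n,box=None,s=1):
    im=p["color"][...,::-1]
    if box: l,t,r,b=box; im=im[t:b,l:r]
    cv2.imwrite("pics/"+n,cv2.resize(im,None,fx=s,fy=s,interpolation=2))
E
python3 - <<'E'
from h import *
o=bot.get_obs(); print(o)
ims=[]
for n in ("scene","top"):
    p=bot.camera(n); ims.append(p); save(p,n+".png")
    print(n,[k for k in p],p["fov_y"],p["cx"],p["cy"])
    for t in ("die","die_grip","press","press_home","knob","knob_top","round_die"):
        for r in bot.pinpoint(p,t)[:3]:
            u,v=r["pixel"]; d=p["range_z"][int(round(v)),int(round(u))]
            print(t,round(r["conf"],2),np.round([u,v]),w(p,u,v,d).round(3))
E
```

```text
pics
{'time': 0.0, 'q': array([-7.25953216e+01,  5.01035236e+00,  1.00344039e+01,  9.50986038e+01,
        9.14224366e-04,  9.00017120e+01]), 'qd': array([-0.06102462, -0.0286097 , -0.0124992 ,  0.00841335,  0.08690234,
        0.03346505]), 'joint_efforts': array([-1.44079437e-03, -5.20392323e+01,  4.64796066e+01,  1.66853325e-02,
       -6.60694172e-05, -2.81982757e-06]), 'ee_pos': array([ 0.16445278, -0.52460413,  0.23058979]), 'tcp_rot': array([-1.79925448e+02, -9.11995938e-04,  1.74029652e+01]), 'wrist_force': array([-0.31461375, -1.00060871, -0.87726526]), 'torque': array([-0.02818827, -0.02661829,  0.04157423]), 'grasp_force': 0.0, 'opening': 0.08512644719130423}
scene ['color', 'range_z', 'fov_y', 'cx', 'cy', 'world_to_cam', 'shot'] 48.74627354734682 311.86044235298914 198.78262585425398
die 0.93 [199. 221.] [ 0.342 -0.233  0.029]
die 0.75 [284. 203.] [0.415 0.004 0.026]
die 0.65 [247. 266.] [ 0.547 -0.185  0.03 ]
die_grip 0.75 [255. 189.] [ 0.32  -0.041  0.025]
die_grip 0.66 [241. 236.] [ 0.45  -0.153  0.022]
die_grip 0.55 [170. 207.] [ 0.245 -0.285  0.024]
press 0.76 [347. 
[... 239 characters left out ...]
 0.551 -0.328  0.025]
top ['color', 'range_z', 'fov_y', 'cx', 'cy', 'world_to_cam', 'shot'] 51.18886659209334 326.04001681001034 201.51997178337743
die 0.89 [399. 214.] [ 0.523 -0.177  0.029]
die 0.88 [332. 263.] [0.393 0.    0.026]
die 0.58 [416. 291.] [ 0.322 -0.221  0.026]
die_grip 0.97 [440. 321.] [ 0.245 -0.28   0.025]
die_grip 0.83 [386. 248.] [ 0.434 -0.142  0.017]
die_grip 0.77 [349. 295.] [ 0.311 -0.043  0.024]
press 0.81 [307. 171.] [0.621 0.061 0.142]
press_home 0.87 [304. 169.] [0.624 0.07  0.147]
press_home 0.47 [299. 156.] [0.644 0.076 0.214]
knob 0.51 [300. 154.] [0.649 0.074 0.21 ]
knob_top 0.78 [300. 161.] [0.632 0.075 0.21 ]
round_die 0.83 [454. 209.] [ 0.539 -0.323  0.028]
```

View pics/scene.png

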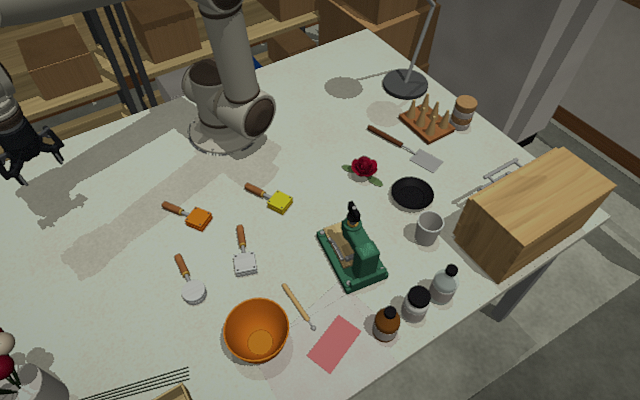

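View pics/top.png

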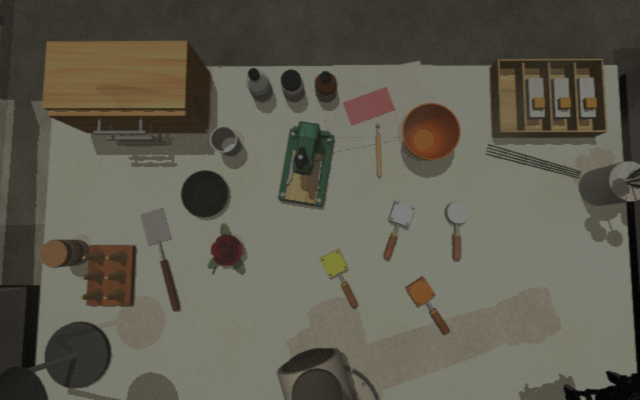

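Candidates shaped like the die, as top-view pixels: orange at (420,291), yellow at (334,264), bare aluminium at (401,213), and the round one at (456,212). The aluminium square at (401,213) fits, which is (245,263) in the scene view. I'll confirm it in a crop and measure the die and press.

```bash
python3 - <<'E'
from h import *
res={}
a=[]
for n in ("scene","top"):
    p=bot.camera(n); c=cloud(p); im=p["color"].astype(int)
    a.append(p)
    # die region
    m=(abs(c[...,0]-.49)<.11)&(abs(c[...,1]+.165)<.075)&(c[...,2]>.012)&(c[...,2]<.05)
    sat=im.max(-1)-im.min(-1)
    blk=m&(sat<30); hd=m&(sat>40)
    for nm,k in(("blk",blk),("hd",hd)):
        q=c[k]; q=q[q[:,2]>np.percentile(q[:,2],60)-.004]
        r=cv2.minAreaRect((q[:,:2]*1000).astype(np.float32))
        print(n,nm,len(q),"z",np.percentile(q[:,2],[5,50,95]).round(4),"mean",q[:,:2].mean(0).round(4),np.round(r[0],1),np.round(r[1],1),round(r[2],1))
    g=(im[...,1]>im[...,0]+15)&(im[...,1]>im[...,2]+5)&(abs(c[...,0]-.64)<.2)&(abs(c[...,1]-.07)<.12)
    for nm,lo,hi in(("base",.018,.032),("arm",.135,.16)):
        q=c[g&(c[...,2]>lo)&(c[...,2]<hi)]
        r=cv2.minAreaRect((q[:,:2]*1000).astype(np.float32))
        print(n,nm,len(q),np.median(q[:,2]).round(4),np.round(r[0],1),np.round(r[1],1),round(r[2],1))
    q=c[(c[...,2]>.185)&(c[...,2]<.26)&(abs(c[...,0]-.65)<.06)&(abs(c[...,1]-.075)<.06)]
    r=cv2.minAreaRect((q[:,:2]*1000).astype(np.float32))
    print(n,"knob",len(q),q.mean(0).round(4),np.percentile(q[:,2],[5,50,95]).round(3),np.round(r[0],1),np.round(r[1],1),round(r[2],1))
s=cv2.resize(a[0]["color"][150:310,150:400,::-1],(750,480),interpolation=2)
cv2.imwrite("pics/c1.png",s)
E
```

```text
scene blk 384 z [0.0236 0.0265 0.0299] mean [ 0.5276 -0.1835] [ 482.4 -167.9] [ 55.6 154.8] 71.2
scene hd 117 z [0.02   0.0231 0.0266] mean [ 0.4431 -0.1529] [ 442.6 -152.9] [17.5 65.9] 68.8
scene base 691 0.0246 [655.9  73.4] [124.1 198.6] 81.1
scene arm 700 0.1428 [685.2  69.1] [ 53.  122.2] 81.9
scene knob 163 [0.6471 0.0728 0.2036] [0.188 0.208 0.212] [644.5  75.1] [14.7 46.6] 81.5
top blk 432 z [0.0235 0.0265 0.03  ] mean [ 0.5245 -0.186 ] [ 482.5 -170.4] [ 55.8 149.1] 70.1
top hd 116 z [0.0201 0.0227 0.0267] mean [ 0.4383 -0.1533] [ 439.8 -153.7] [14.4 66.3] 71.9
top base 695 0.0247 [651.8  72.8] [119.5 192.9] 80.9
top arm 507 0.1424 [682.   68.2] [ 47.5 118.1] 82.0
top knob 149 [0.6406 0.0726 0.2074] [0.193 0.209 0.212] [642.   73.3] [14.  47.6] 79.4
```

View pics/c1.png

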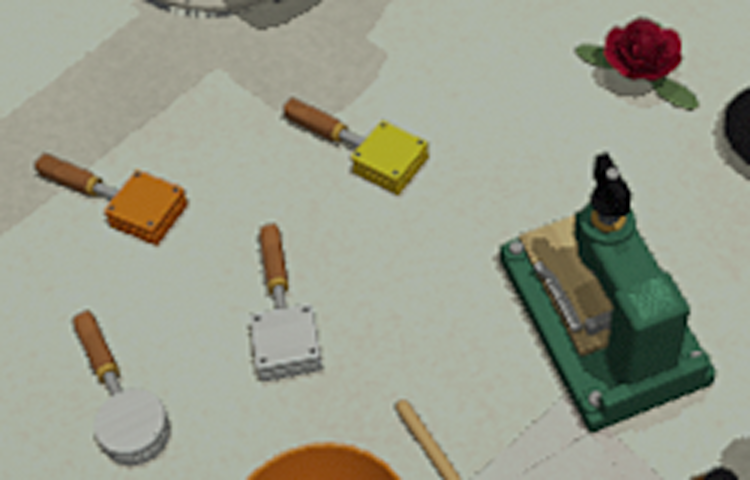

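The crop shows the bare aluminium square die at crop pixel (285,335). It has a square block and isn't orange or yellow, so it is the one to press. I'll move above its handle.

play_rows(
  targets=[
    {"linear": [2.7, 3.7, 0], "delta_rot": [0, 0, -0.06], "grip": 0},
    {"linear": [5.5, 7.4, 0], "delta_rot": [0, 0, -0.13], "grip": 0},
    {"linear": [8.2, 11.1, 0], "delta_rot": [0, 0, -0.2], "grip": 0},
    {"linear": [11, 14.8, 0], "delta_rot": [0, 0, -0.26], "grip": 0},
    {"linear": [13.7, 18.5, 0], "delta_rot": [0, 0, -0.33], "grip": 0},
    {"linear": [16.5, 22.2, -1], "delta_rot": [0, 0, -0.39], "grip": 0},
    {"linear": [19.2, 25.9, -1.5], "delta_rot": [0, 0, -0.46], "grip": 0},
    {"linear": [22, 29.6, -2], "delta_rot": [0, 0, -0.52], "grip": 0},
    {"linear": [24.8, 33.3, -2.5], "delta_rot": [0, 0, -0.59], "grip": 0},
    {"linear": [27.5, 37.1, -3], "delta_rot": [0, 0, -0.65], "grip": 0},
  ],
  force=60,
)

```text
time: 1.9
ee_pos: [0.4396, -0.1545, 0.2013]
tcp_rot: [-179.9, -0.0, -19.5]
wrist_force: [1.3, -0.1, -0.4]
opening: 0.0853
grasp_force: 0.0
```

```bash
python3 - <<'E'
from h import *
p=bot.camera("wrist"); o=bot.get_obs(); print(o["time"],o["ee_pos"],o["tcp_rot"],o["q"])
print("cam",np.linalg.inv(p["world_to_cam"])[:3,3], bot.hold_point_z)
c=cloud(p); im=p["color"].astype(int); sat=im.max(-1)-im.min(-1)
m=(abs(c[...,0]-.49)<.11)&(abs(c[...,1]+.165)<.075)&(c[...,2]>.012)&(c[...,2]<.05)
for nm,k in(("blk",m&(sat<30)),("hd",m&(sat>40))):
    q=c[k]
    if len(q)<20: print(nm,len(q)); continue
    q=q[q[:,2]>np.percentile(q[:,2],60)-.004]
    r=cv2.minAreaRect((q[:,:2]*1000).astype(np.float32))
    print(nm,len(q),"z",np.percentile(q[:,2],[5,50,95]).round(4),q[:,:2].mean(0).round(4),np.round(r[0],1),np.round(r[1],1),round(r[2],1))
for t in("die_grip","die"):
    for r in bot.pinpoint(p,t)[:2]: print(t,r, w(p,*r["pixel"],z=.025).round(4))
save(p,"w1.png")
E
```

```text
1.95 [ 0.44202095 -0.15045833  0.20007059] [-1.79739265e+02  4.20660864e-03 -1.85050093e+01] [-18.95704398  -6.89673656  -5.1045642   91.7984359    0.26069373
 179.54796066]
cam [ 0.51436339 -0.18070202  0.34535325] 0.0187
blk 4859 z [0.0277 0.0292 0.0306] [ 0.5256 -0.1842] [ 481.6 -168.4] [ 56.1 152.9] 70.6
hd 786 z [0.0228 0.0256 0.0272] [ 0.4441 -0.1513] [ 443.  -151.4] [13. 66.] 70.6
die_grip {'pixel': [268.4, 316.0], 'conf': 0.87} [ 0.3151 -0.052   0.025 ]
die_grip {'pixel': [495.0, 302.6], 'conf': 0.87} [ 0.2514 -0.2816  0.025 ]
die {'pixel': [320.3, 73.0], 'conf': 0.88} [ 0.5252 -0.1847  0.025 ]
die {'pixel': [428.3, 251.3], 'conf': 0.72} [ 0.3321 -0.2304  0.025 ]
```

View pics/w1.png

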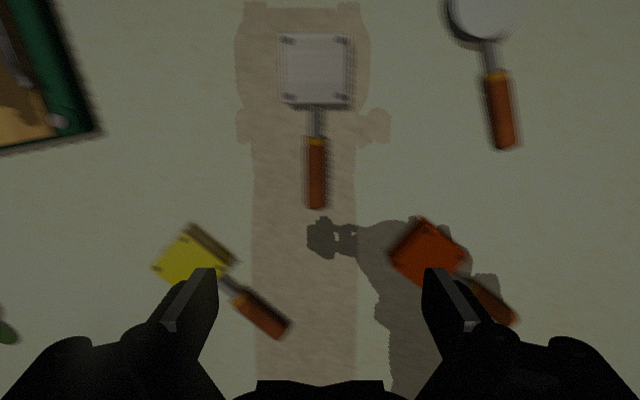

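The wrist view shows the aluminium die block at (315,70) with its handle at (316,170), which agrees with the other views. The camera sits on the tool's +x side and would meet the knob, so I'll grasp with the tool turned half round. First I'll take one close look at the press.

play_rows(
  targets=[
    {"linear": [1, 3.5, 1], "delta_rot": [0, 0, 0.08], "grip": 0},
    {"linear": [2.3, 7, 2], "delta_rot": [0, 0, 0.16], "grip": 0},
    {"linear": [3.5, 10.5, 3], "delta_rot": [0, 0, 0.24], "grip": 0},
    {"linear": [4.6, 14, 4], "delta_rot": [0, 0, 0.32], "grip": 0},
    {"linear": [5.8, 17.5, 5], "delta_rot": [0, 0, 0.4], "grip": 0},
    {"linear": [7, 21, 6], "delta_rot": [0, 0, 0.48], "grip": 0},
    {"linear": [8, 24.5, 6], "delta_rot": [0, 0, 0.52], "grip": 0},
    {"linear": [8, 24.5, 6], "delta_rot": [0, 0, 0.52], "grip": 0},
    {"linear": [8, 24.5, 6], "delta_rot": [0, 0, 0.52], "grip": 0},
  ],
)

```text
time: 2.95
ee_pos: [0.5186, 0.0882, 0.2612]
tcp_rot: [-179.9, 0.0, 10.1]
wrist_force: [-0.1, -0.1, 0.6]
opening: 0.0855
grasp_force: 0.0
```

```bash
python3 - <<'E'
from h import *
p=bot.camera("wrist"); o=bot.get_obs(); print(o["time"],o["ee_pos"],o["tcp_rot"],o["q"])
c=cloud(p); im=p["color"].astype(int)
np.savez("press.npz",c=c,im=im)
g=(im[...,1]>im[...,0]+12)&(im[...,1]>im[...,2]+4)
def rect(nm,q):
    if len(q)<20: print(nm,len(q)); return
    r=cv2.minAreaRect((q[:,:2]*1000).astype(np.float32)); print(nm,len(q),np.median(q[:,2]).round(4),np.round(r[0],1),np.round(r[1],1),round(r[2],1))
near=(abs(c[...,0]-.65)<.16)&(abs(c[...,1]-.075)<.1)
rect("base",c[near&g&(c[...,2]>.018)&(c[...,2]<.032)])
rect("arm",c[near&g&(c[...,2]>.135)&(c[...,2]<.16)])
rect("knobtop",c[near&(c[...,2]>.203)&(c[...,2]<.22)])
rect("knob",c[near&(c[...,2]>.185)&(c[...,2]<.22)])
b=near&~g&(c[...,2]>.030)&(c[...,2]<.040); rect("board",c[b])
b=near&~g&(c[...,2]>.041)&(c[...,2]<.050); rect("guides",c[b])
for t in("press_home","knob","knob_top"):
    for r in bot.pinpoint(p,t)[:2]: print(t,r)
save(p,"w2.png")
E
```

```text
3.0 [0.51846542 0.08759936 0.26133855] [-1.79905168e+02  1.77492865e-02  1.00485970e+01] [9.53874837e+00 2.43718956e+00 1.07714981e+01 9.83529010e+01
 9.46704193e-02 1.79490151e+02]
base 4403 0.0273 [629.3  76.5] [122.9 149.6] 80.9
arm 883 0.151 [640.7  74.7] [46.4 42.7] 87.1
knobtop 1469 0.2127 [632.4  77. ] [14.2 25.4] 80.2
knob 1662 0.2125 [632.4  77. ] [14.2 25.4] 80.2
board 6280 0.0365 [621.4  86.8] [116.1 133.3] 87.8
guides 1318 0.0445 [633.6  78.3] [89.7 75.7] 83.8
press_home {'pixel': [388.6, 0.0], 'conf': 0.24}
knob {'pixel': [390.7, 2.7], 'conf': 0.67}
```

View pics/w2.png

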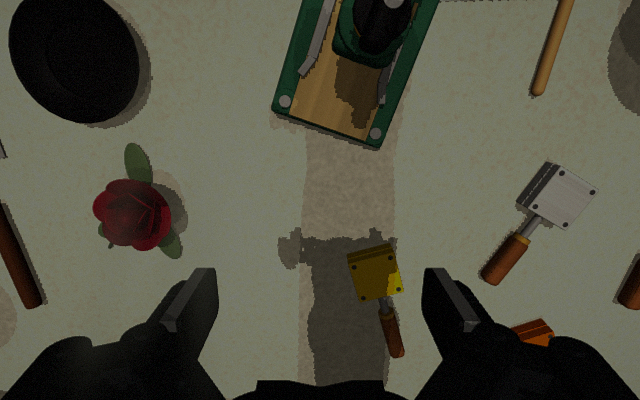

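The press mouth is at the top of the picture, with its front corners at (275,112) and (380,148). That gives a press origin of about (0.644, 0.0745) and a yaw of −9°. I'll turn half round and go over the handle.

play_rows(
  targets=[
    {"linear": [-0.8, -2.4, 0], "delta_rot": [0, 0, 0.14], "grip": 0},
    {"linear": [-1.6, -4.8, 0], "delta_rot": [0, 0, 0.28], "grip": 0},
    {"linear": [-2.4, -7.2, -0.5], "delta_rot": [0, 0, 0.42], "grip": 0},
    {"linear": [-3.2, -9.6, -1], "delta_rot": [0, 0, 0.56], "grip": 0},
    {"linear": [-4, -12, -2], "delta_rot": [0, 0, 0.7], "grip": 0},
    {"linear": [-4.8, -14.4, -3], "delta_rot": [0, 0, 0.84], "grip": 0},
    {"linear": [-5.6, -16.8, -4], "delta_rot": [0, 0, 0.98], "grip": 0},
    {"linear": [-6.4, -19.2, -5], "delta_rot": [0, 0, 1.12], "grip": 0},
    {"linear": [-7.2, -21.6, -6], "delta_rot": [0, 0, 1.26], "grip": 0},
    {"linear": [-8, -24, -7], "delta_rot": [0, 0, 1.4], "grip": 0},
  ],
)

```text
time: 4.15
ee_pos: [0.4376, -0.1531, 0.1911]
tcp_rot: [-179.9, 0.0, 90.6]
wrist_force: [0.1, -0.6, -0.5]
opening: 0.0858
grasp_force: 0.0
```

play_rows(
  targets=[
    {"linear": [0, 0, -1], "delta_rot": [0, 0, 0.14], "grip": 0},
    {"linear": [0, 0, -2], "delta_rot": [0, 0, 0.28], "grip": 0},
    {"linear": [0, 0, -3], "delta_rot": [0, 0, 0.42], "grip": 0},
    {"linear": [0, 0, -4], "delta_rot": [0, 0, 0.56], "grip": 0},
    {"linear": [0, 0, -5], "delta_rot": [0, 0, 0.7], "grip": 0},
    {"linear": [0, 0, -6], "delta_rot": [0, 0, 0.84], "grip": 0},
    {"linear": [0, 0, -7], "delta_rot": [0, 0, 0.98], "grip": 0},
    {"linear": [0, 0, -8], "delta_rot": [0, 0, 1.12], "grip": 0},
    {"linear": [0, 0, -8], "delta_rot": [0, 0, 1.226], "grip": 0},
    {"linear": [0, 0, -8], "delta_rot": [0, 0, 1.226], "grip": 0},
  ],
)

```text
time: 5.15
ee_pos: [0.438, -0.152, 0.1112]
tcp_rot: [-179.9, -0.0, 160.6]
wrist_force: [-0.7, -0.0, -0.1]
opening: 0.0852
grasp_force: 0.0
```

```bash
python3 - <<'E'
from h import *
o=bot.get_obs(); print(o["time"],o["ee_pos"],o["tcp_rot"],o["q"].round(1))
for n in("wrist","top","scene"):
    p=bot.camera(n); c=cloud(p); im=p["color"].astype(int); sat=im.max(-1)-im.min(-1)
    m=(abs(c[...,0]-.49)<.11)&(abs(c[...,1]+.165)<.075)&(c[...,2]>.018)&(c[...,2]<.034)&(sat>40)
    q=c[m]
    if len(q)<20: print(n,len(q)); continue
    r=cv2.minAreaRect((q[:,:2]*1000).astype(np.float32))
    print(n,len(q),"z",np.percentile(q[:,2],[5,50,95]).round(4),np.round(r[0],1),np.round(r[1],1),round(r[2],1))
    if n=="wrist": save(p,"w3.png")
E
```

```text
5.15 [ 0.43795934 -0.15196985  0.11118546] [-1.79880845e+02 -1.08236146e-02  1.60603869e+02] [-19.1  -7.5 -15.5  82.1  -0.1   0.3]
wrist 2006 z [0.0234 0.0259 0.0272] [ 444.1 -155.2] [17.6 67.1] 70.4
top 6
scene 125 z [0.0184 0.0227 0.0267] [ 442.5 -152.4] [17.7 66.5] 71.4
```

View pics/w3.png

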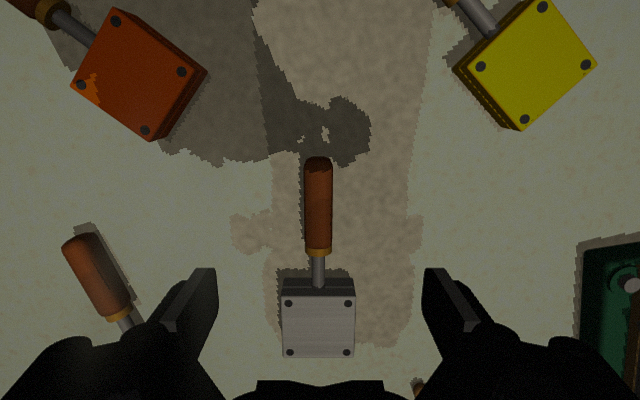

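The handle is at (318,205), centred between the fingers, with the block at (318,325). I'll go down and grip.

play_rows(
  targets=[
    {"linear": [0, 0, -3], "delta_rot": [0, 0, 0], "grip": 0},
    {"linear": [0, 0, -6], "delta_rot": [0, 0, 0], "grip": 0},
    {"linear": [0, 0, -8.5], "delta_rot": [0, 0, 0], "grip": 0},
    {"linear": [0, 0, -10], "delta_rot": [0, 0, 0], "grip": 0},
    {"linear": [0, 0, -10.6], "delta_rot": [0, 0, 0], "grip": 0},
    {"linear": [0, 0, -10.7], "delta_rot": [0, 0, 0], "grip": 0},
  ],
)

```text
time: 5.9
ee_pos: [0.4384, -0.1514, 0.0041]
tcp_rot: [-179.9, -0.0, 160.5]
wrist_force: [-0.6, 0.0, -0.1]
opening: 0.0854
grasp_force: 0.0
```

play_rows(
  targets=[
    {"linear": [0, 0, 0], "grip": 255},
    {"linear": [0, 0, 0], "grip": 255},
    {"linear": [0, 0, 0], "grip": 255},
    {"linear": [0, 0, 0], "grip": 255},
    {"linear": [0, 0, 0], "grip": 255},
    {"linear": [0, 0, 0], "grip": 255},
    {"linear": [0, 0, 0], "grip": 255},
    {"linear": [0, 0, 0], "grip": 255},
  ],
  force=60,
)

```text
validation failed for argument at $.ta...
```

play_rows(
  targets=[
    {"linear": [0, 0, 0], "delta_rot": [0, 0, 0], "grip": 255},
    {"linear": [0, 0, 0], "delta_rot": [0, 0, 0], "grip": 255},
    {"linear": [0, 0, 0], "delta_rot": [0, 0, 0], "grip": 255},
    {"linear": [0, 0, 0], "delta_rot": [0, 0, 0], "grip": 255},
    {"linear": [0, 0, 0], "delta_rot": [0, 0, 0], "grip": 255},
    {"linear": [0, 0, 0], "delta_rot": [0, 0, 0], "grip": 255},
    {"linear": [0, 0, 0], "delta_rot": [0, 0, 0], "grip": 255},
  ],
  force=60,
)

```text
time: 6.6
ee_pos: [0.4388, -0.1514, 0.0046]
tcp_rot: [-179.9, 0.0, 160.6]
wrist_force: [-1.2, 0.5, 3.3]
opening: 0.0183
grasp_force: 63.5
```

play_rows(
  targets=[
    {"linear": [0, 0, 2.5], "delta_rot": [0, 0, 0], "grip": 255},
    {"linear": [0, 0, 5.5], "delta_rot": [0, 0, 0], "grip": 255},
    {"linear": [0.2, 2, 8], "delta_rot": [0, 0, 0.02], "grip": 255},
    {"linear": [0.6, 6, 9], "delta_rot": [0, 0, 0.05], "grip": 255},
    {"linear": [1.2, 10, 9], "delta_rot": [0, 0, 0.08], "grip": 255},
    {"linear": [1.8, 14, 9], "delta_rot": [0, 0, 0.11], "grip": 255},
    {"linear": [2.3, 18, 9], "delta_rot": [0, 0, 0.14], "grip": 255},
    {"linear": [2.8, 22, 8], "delta_rot": [0, 0, 0.17], "grip": 255},
    {"linear": [3.2, 25, 6.5], "delta_rot": [0, 0, 0.182], "grip": 255},
    {"linear": [3.2, 25.3, 5.5], "delta_rot": [0, 0, 0.182], "grip": 255},
  ],
)

```text
time: 7.6
ee_pos: [0.4701, 0.1044, 0.0578]
tcp_rot: [-179.9, -0.1, 171.3]
wrist_force: [-0.4, 0.4, -1.8]
opening: 0.0187
grasp_force: 62.8
```

play_rows(
  targets=[
    {"linear": [0, 0, 0], "delta_rot": [0, 0, 0], "grip": 255},
    {"linear": [0, 0, 0], "delta_rot": [0, 0, 0], "grip": 255},
  ],
)

```text
time: 7.8
ee_pos: [0.4703, 0.101, 0.0591]
tcp_rot: [-179.8, -0.1, 171.0]
wrist_force: [-0.5, 0.4, -1.0]
opening: 0.0187
grasp_force: 62.8
```

```bash
python3 - <<'E'
from h import *
o=bot.get_obs(); print(o["time"],o["ee_pos"],o["tcp_rot"],o["q"].round(1),o["wrist_force"],o["torque"],o["opening"])
e=np.array([np.cos(np.radians(-9.1)),np.sin(np.radians(-9.1))]);nn=np.array([-e[1],e[0]]);O=np.array([.644,.0745])
for n in("scene","top"):
    p=bot.camera(n); c=cloud(p); im=p["color"].astype(int); sat=im.max(-1)-im.min(-1)
    P=(c[...,:2]-O); X=P@e; Y=P@nn
    m=(X>-.125)&(X<-.03)&(abs(Y)<.05)&(c[...,2]>.065)&(c[...,2]<.11)&(sat<35)
    q=np.stack([X[m],Y[m],c[...,2][m]],-1)
    if len(q)>10:
        r=cv2.minAreaRect((q[:,:2]*1000).astype(np.float32)); print(n,len(q),np.percentile(q[:,2],[5,50,95]).round(4),np.round(r[0],1),np.round(r[1],1),round(r[2],1))
        A=np.c_[q[:,:2],np.ones(len(q))]; t=q[:,2]>np.median(q[:,2])-.006
        print("plane",np.linalg.lstsq(A[t],q[t,2],rcond=None)[0].round(4))
    if n=="scene": save(p,"s4.png",(220,150,420,310),4)
E
```

```text
7.8 [0.47025076 0.10103553 0.05909914] [-1.79849895e+02 -5.43666917e-02  1.71021341e+02] [ 12.2  -4.1 -18.2  76.1  -0.1  21.2] [-0.47732563  0.44127537 -0.97222315] [ 0.05355404  0.14928809 -0.03329278] 0.01869449944997619
scene 361 [0.0698 0.08   0.0832] [-88.3  -0.9] [71.  56.5] 0.1
plane [0.0059 0.0072 0.0807]
top 318 [0.0771 0.0803 0.0837] [-81.5  -4.2] [56.  55.9] 89.1
plane [-0.0004  0.0013  0.0804]
```

View pics/s4.png

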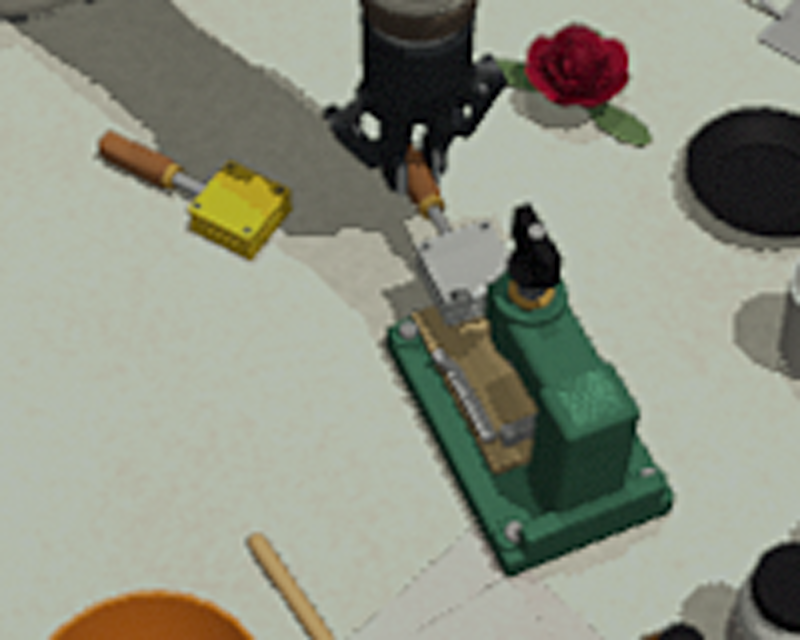

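The die is held level in front of the mouth, with its block at crop pixel (460,260). It sits about 2 mm to the right in the press frame. I'll correct that and lower by feel.

play_rows(
  targets=[
    {"linear": [0, 0.1, -0.6], "delta_rot": [0, 0, 0], "grip": 255},
    {"linear": [0, 0.2, -1.2], "delta_rot": [0, 0, 0], "grip": 255},
    {"linear": [0, 0.2, -1.6], "delta_rot": [0, 0, 0], "grip": 255},
    {"linear": [0, 0.2, -1.7], "delta_rot": [0, 0, 0], "grip": 255},
    {"linear": [0, 0.2, -1.7], "delta_rot": [0, 0, 0], "grip": 255},
  ],
)

```text
time: 8.4
ee_pos: [0.4705, 0.1036, 0.042]
tcp_rot: [-179.9, -0.0, 171.0]
wrist_force: [-0.1, 0.8, -2.1]
opening: 0.0184
grasp_force: 62.8
```

play_rows(
  targets=[
    {"linear": [0, 0, -0.1], "delta_rot": [0, 0, 0], "grip": 255},
    {"linear": [0, 0, -0.1], "delta_rot": [0, 0, 0], "grip": 255},
  ],
)

```text
time: 8.6
ee_pos: [0.4707, 0.1037, 0.0413]
tcp_rot: [-179.9, 0.0, 171.1]
wrist_force: [0.7, -0.4, -2.2]
opening: 0.0188
grasp_force: 62.8
```

play_rows(
  targets=[
    {"linear": [0, 0, -0.1], "delta_rot": [0, 0, 0], "grip": 255},
    {"linear": [0, 0, -0.1], "delta_rot": [0, 0, 0], "grip": 255},
  ],
)

```text
time: 8.8
ee_pos: [0.4708, 0.1037, 0.0404]
tcp_rot: [-179.9, 0.0, 171.1]
wrist_force: [-0.5, 0.4, -1.2]
opening: 0.0183
grasp_force: 63.0
```

play_rows(
  targets=[
    {"linear": [0, 0, -0.05], "delta_rot": [0, 0, 0], "grip": 255},
    {"linear": [0, 0, -0.05], "delta_rot": [0, 0, 0], "grip": 255},
  ],
)

```text
time: 9.0
ee_pos: [0.4707, 0.1037, 0.04]
tcp_rot: [-179.9, 0.0, 171.0]
wrist_force: [-1.5, 0.1, 0.4]
opening: 0.019
grasp_force: 63.2
```

play_rows(
  targets=[
    {"linear": [0, 0, -0.05], "delta_rot": [0, 0, 0], "grip": 255},
    {"linear": [0, 0, -0.05], "delta_rot": [0, 0, 0], "grip": 255},
  ],
)

```text
time: 9.2
ee_pos: [0.4707, 0.1037, 0.0396]
tcp_rot: [-179.9, 0.0, 171.1]
wrist_force: [-3.3, 0.3, 3.9]
opening: 0.0188
grasp_force: 63.5
```

Contact with the board. I'll ease up slightly and slide in.

play_rows(
  targets=[
    {"linear": [0, 0, 0.05], "delta_rot": [0, 0, 0], "grip": 255},
    {"linear": [0.66, -0.11, 0.05], "delta_rot": [0, 0, 0], "grip": 255},
    {"linear": [1.32, -0.21, 0.05], "delta_rot": [0, 0, 0], "grip": 255},
    {"linear": [1.98, -0.32, 0.05], "delta_rot": [0, 0, 0], "grip": 255},
    {"linear": [2.64, -0.42, 0.05], "delta_rot": [0, 0, 0], "grip": 255},
    {"linear": [3.3, -0.53, 0.05], "delta_rot": [0, 0, 0], "grip": 255},
    {"linear": [3.95, -0.63, 0.05], "delta_rot": [0, 0, 0], "grip": 255},
  ],
)

```text
time: 9.9
ee_pos: [0.5107, 0.0972, 0.0398]
tcp_rot: [-179.9, -0.0, 171.0]
wrist_force: [-5.2, 1.0, 4.7]
opening: 0.0187
grasp_force: 63.7
```

play_rows(
  targets=[
    {"linear": [0.5, -0.08, 0], "delta_rot": [0, 0, 0], "grip": 255},
    {"linear": [1, -0.16, 0], "delta_rot": [0, 0, 0], "grip": 255},
    {"linear": [1.5, -0.24, 0], "delta_rot": [0, 0, 0], "grip": 255},
    {"linear": [2, -0.32, 0], "delta_rot": [0, 0, 0], "grip": 255},
    {"linear": [2.5, -0.4, 0], "delta_rot": [0, 0, 0], "grip": 255},
    {"linear": [2.9, -0.46, 0], "delta_rot": [0, 0, 0], "grip": 255},
  ],
)

```text
time: 10.5
ee_pos: [0.5396, 0.0927, 0.0398]
tcp_rot: [-179.9, -0.0, 171.0]
wrist_force: [-5.1, 0.8, 5.3]
opening: 0.0189
grasp_force: 63.7
```

play_rows(
  targets=[
    {"linear": [0.2, -0.03, 0], "delta_rot": [0, 0, 0], "grip": 255},
    {"linear": [0.4, -0.06, 0], "delta_rot": [0, 0, 0], "grip": 255},
  ],
)

```text
time: 10.7
ee_pos: [0.5435, 0.0921, 0.0398]
tcp_rot: [-179.9, -0.0, 171.0]
wrist_force: [-5.0, 0.3, 5.0]
opening: 0.0189
grasp_force: 63.7
```

play_rows(
  targets=[
    {"linear": [0.15, -0.02, 0], "delta_rot": [0, 0, 0], "grip": 255},
    {"linear": [0.2, -0.03, 0], "delta_rot": [0, 0, 0], "grip": 255},
  ],
)

```text
time: 10.9
ee_pos: [0.5454, 0.0918, 0.0398]
tcp_rot: [-179.9, -0.0, 171.0]
wrist_force: [-3.7, 1.6, 4.7]
opening: 0.0186
grasp_force: 63.7
```

play_rows(
  targets=[
    {"linear": [0.1, -0.02, 0], "delta_rot": [0, 0, 0], "grip": 255},
    {"linear": [0.1, -0.02, 0], "delta_rot": [0, 0, 0], "grip": 255},
  ],
)

```text
time: 11.1
ee_pos: [0.5465, 0.0916, 0.0398]
tcp_rot: [-179.9, 0.0, 171.0]
wrist_force: [-4.2, 1.0, 4.6]
opening: 0.0187
grasp_force: 63.7
```

play_rows(
  targets=[
    {"linear": [0.1, -0.02, 0], "delta_rot": [0, 0, 0], "grip": 255},
    {"linear": [0.1, -0.02, 0], "delta_rot": [0, 0, 0], "grip": 255},
  ],
)

```text
time: 11.3
ee_pos: [0.5474, 0.0914, 0.0398]
tcp_rot: [-179.9, 0.0, 171.0]
wrist_force: [-3.4, 0.2, 5.3]
opening: 0.0187
grasp_force: 63.7
```

play_rows(
  targets=[
    {"linear": [0.1, -0.02, 0], "delta_rot": [0, 0, 0], "grip": 255},
    {"linear": [0.1, -0.02, 0], "delta_rot": [0, 0, 0], "grip": 255},
  ],
)

```text
time: 11.5
ee_pos: [0.5484, 0.0912, 0.0398]
tcp_rot: [-179.9, 0.0, 171.0]
wrist_force: [-3.8, 1.1, 4.4]
opening: 0.0184
grasp_force: 63.7
```

play_rows(
  targets=[
    {"linear": [0.1, -0.02, 0], "delta_rot": [0, 0, 0], "grip": 255},
    {"linear": [0.1, -0.02, 0], "delta_rot": [0, 0, 0], "grip": 255},
  ],
)

```text
time: 11.7
ee_pos: [0.5493, 0.091, 0.0398]
tcp_rot: [-179.9, 0.0, 171.0]
wrist_force: [-3.7, 0.7, 5.0]
opening: 0.0186
grasp_force: 63.7
```

play_rows(
  targets=[
    {"linear": [0.1, -0.02, 0], "delta_rot": [0, 0, 0], "grip": 255},
    {"linear": [0.1, -0.02, 0], "delta_rot": [0, 0, 0], "grip": 255},
  ],
)

```text
time: 11.9
ee_pos: [0.5503, 0.0908, 0.0398]
tcp_rot: [-179.9, 0.0, 171.0]
wrist_force: [-3.5, 0.9, 4.7]
opening: 0.0189
grasp_force: 63.7
```

play_rows(
  targets=[
    {"linear": [0.1, -0.02, 0], "delta_rot": [0, 0, 0], "grip": 255},
    {"linear": [0.1, -0.02, 0], "delta_rot": [0, 0, 0], "grip": 255},
  ],
)

```text
time: 12.1
ee_pos: [0.5503, 0.0908, 0.0398]
tcp_rot: [-179.9, -0.1, 171.1]
wrist_force: [-9.0, 1.9, 7.3]
opening: 0.0187
grasp_force: 64.2
```

The stop is felt at TCP x 0.5503, 95 mm from the press axis as expected. I'll release, then rise.

play_rows(
  targets=[
    {"linear": [-0.05, 0.01, 0.03], "delta_rot": [0, 0, 0], "grip": 255},
    {"linear": [-0.05, 0.01, 0.03], "delta_rot": [0, 0, 0], "grip": 0},
    {"linear": [-0.05, 0.01, 0.03], "delta_rot": [0, 0, 0], "grip": 0},
    {"linear": [-0.05, 0.01, 0.03], "delta_rot": [0, 0, 0], "grip": 0},
    {"linear": [-0.05, 0.01, 0.03], "delta_rot": [0, 0, 0], "grip": 0},
    {"linear": [-0.05, 0.01, 0.03], "delta_rot": [0, 0, 0], "grip": 0},
    {"linear": [-0.05, 0.01, 1], "delta_rot": [0, 0, 0], "grip": 0},
    {"linear": [-0.05, 0.01, 3], "delta_rot": [0, 0, 0], "grip": 0},
    {"linear": [-0.05, 0.01, 6], "delta_rot": [0, 0, 0], "grip": 0},
    {"linear": [-0.05, 0.01, 10], "delta_rot": [0, 0, 0], "grip": 0},
  ],
)

```text
time: 13.1
ee_pos: [0.5498, 0.0906, 0.1402]
tcp_rot: [-179.8, -0.1, 171.0]
wrist_force: [1.1, 0.1, -0.2]
opening: 0.0852
grasp_force: 0.0
```

play_rows(
  targets=[
    {"linear": [-1, 0, 4], "delta_rot": [0, 0, 0.14], "grip": 0},
    {"linear": [-2, 0, 8], "delta_rot": [0, 0, 0.28], "grip": 0},
    {"linear": [-2, 0, 12], "delta_rot": [0, 0, 0.42], "grip": 0},
    {"linear": [-2, 0, 14], "delta_rot": [0, 0, 0.56], "grip": 0},
    {"linear": [-2, 0, 14], "delta_rot": [0, 0, 0.7], "grip": 0},
    {"linear": [-2, 0, 14], "delta_rot": [0, 0, 0.84], "grip": 0},
    {"linear": [-2, 0, 14], "delta_rot": [0, 0, 0.98], "grip": 0},
    {"linear": [-2, 0, 14], "delta_rot": [0, 0, 1.12], "grip": 0},
    {"linear": [-2, 0, 14], "delta_rot": [0, 0, 1.26], "grip": 0},
    {"linear": [-2, 0, 14], "delta_rot": [0, 0, 1.4], "grip": 0},
  ],
)

```text
time: 14.1
ee_pos: [0.5305, 0.0907, 0.2806]
tcp_rot: [-179.8, 0.0, -108.4]
wrist_force: [0.2, 0.3, 0.2]
opening: 0.0851
grasp_force: 0.0
```

play_rows(
  targets=[
    {"linear": [0, 0, 0], "delta_rot": [0, 0, 0.14], "grip": 0},
    {"linear": [0, 0, 0], "delta_rot": [0, 0, 0.28], "grip": 0},
    {"linear": [0, 0, 0], "delta_rot": [0, 0, 0.42], "grip": 0},
    {"linear": [0, 0, 0], "delta_rot": [0, 0, 0.56], "grip": 0},
    {"linear": [0, 0, 0], "delta_rot": [0, 0, 0.7], "grip": 0},
    {"linear": [0, 0, 0], "delta_rot": [0, 0, 0.84], "grip": 0},
    {"linear": [0, 0, 0], "delta_rot": [0, 0, 0.98], "grip": 0},
    {"linear": [0, 0, 0], "delta_rot": [0, 0, 1.12], "grip": 0},
    {"linear": [0, 0, 0], "delta_rot": [0, 0, 1.26], "grip": 0},
    {"linear": [0, 0, 0], "delta_rot": [0, 0, 1.4], "grip": 0},
  ],
)

```text
time: 15.1
ee_pos: [0.5305, 0.0907, 0.2806]
tcp_rot: [-179.9, -0.0, -28.2]
wrist_force: [0.2, 0.2, -0.0]
opening: 0.0854
grasp_force: 0.0
```

```bash
python3 - <<'E'
from h import *
o=bot.get_obs(); print(o["time"],o["ee_pos"],o["tcp_rot"],o["q"].round(1),o["wrist_force"],o["torque"])
e=np.array([np.cos(np.radians(-9.1)),np.sin(np.radians(-9.1))]);nn=np.array([-e[1],e[0]]);O=np.array([.644,.0745])
for n in("wrist","scene"):
    p=bot.camera(n); c=cloud(p); im=p["color"].astype(int); sat=im.max(-1)-im.min(-1)
    P=(c[...,:2]-O); X=P@e*1000; Y=P@nn*1000; Z=c[...,2]*1000
    for nm,m in(("handle",(X>-140)&(X<-50)&(abs(Y)<30)&(Z>50)&(Z<75)&(sat>35)),("block",(X>-40)&(X<35)&(abs(Y)<35)&(Z>58)&(Z<70)&(sat<30)),("knob",(abs(X)<35)&(abs(Y)<35)&(Z>200)&(Z<222))):
        q=np.stack([X[m],Y[m],Z[m]],-1)
        if len(q)>10:
            r=cv2.minAreaRect(q[:,:2].astype(np.float32)); print(n,nm,len(q),np.percentile(q[:,2],[5,50,95]).round(1),np.round(r[0],1),np.round(r[1],1),round(r[2],1))
    save(p,n+"5.png",*(((230,160,410,300),4) if n=="scene" else ()))
E
```

```text
15.1 [0.53051469 0.09072988 0.28063778] [-1.79856148e+02 -3.58095131e-02 -2.81931806e+01] [ 9.700e+00  4.700e+00  1.530e+01  1.005e+02  1.000e-01 -1.422e+02] [ 0.19928817  0.1515793  -0.02695683] [-0.00409955  0.00491155 -0.02247889]
wrist handle 1146 [57.7 60.7 62.4] [-92.3   1.9] [19.5 68.7] 88.9
wrist block 804 [62.7 64.4 65.8] [-0.1  0.5] [56. 56.] 89.5
wrist knob 2175 [207.1 212.8 214.4] [-2.4  0.3] [14.2 43.8] 89.1
scene handle 127 [53.3 57.9 61.5] [-90.9   1.8] [18.6 67.5] 86.1
scene block 145 [58.6 61.5 64.9] [ -1.9 -15.9] [58.3 22.1] 2.3
scene knob 115 [201.1 209.3 212.6] [0.3 0.9] [46.7 14.6] 2.6
```

View pics/scene5.png

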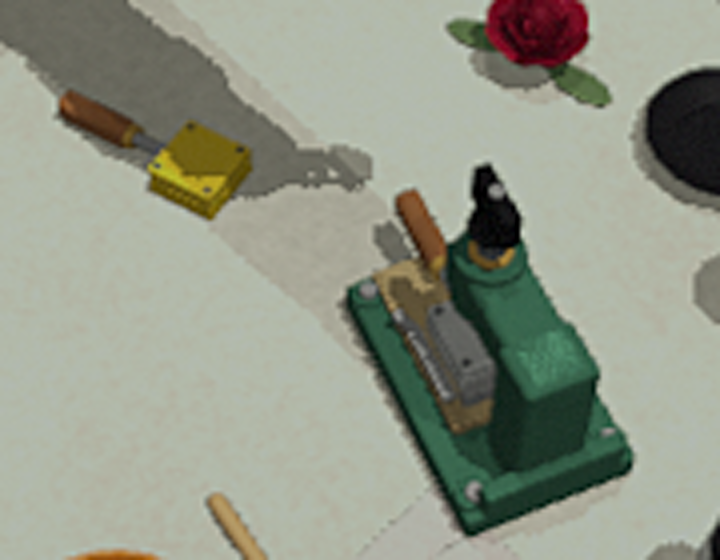

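The die block is at crop pixel (465,350), between the guides and against the stop. It measures (−0.1, 0.5) mm from home, and the knob is at (495,215). Next I'll go over the knob.

play_rows(
  targets=[
    {"linear": [3, -0.4, 0], "delta_rot": [0, 0, 0.1], "grip": 0},
    {"linear": [6, -0.8, 0], "delta_rot": [0, 0, 0.2], "grip": 0},
    {"linear": [9, -1.3, 0], "delta_rot": [0, 0, 0.318], "grip": 0},
    {"linear": [11.35, -1.6, 0], "delta_rot": [0, 0, 0.318], "grip": 0},
    {"linear": [11.35, -1.6, 0], "delta_rot": [0, 0, 0.318], "grip": 0},
    {"linear": [11.35, -1.6, -3], "delta_rot": [0, 0, 0.318], "grip": 0},
    {"linear": [11.35, -1.6, -6], "delta_rot": [0, 0, 0.318], "grip": 0},
    {"linear": [11.35, -1.6, -8.5], "delta_rot": [0, 0, 0.318], "grip": 0},
    {"linear": [11.35, -1.6, -9.5], "delta_rot": [0, 0, 0.318], "grip": 0},
    {"linear": [11.35, -1.6, -9.5], "delta_rot": [0, 0, 0.318], "grip": 0},
  ],
)

```text
time: 16.2
ee_pos: [0.6432, 0.0748, 0.1842]
tcp_rot: [-179.9, 0.1, -10.4]
wrist_force: [-0.6, -0.4, 1.5]
opening: 0.0853
grasp_force: 0.0
```

```bash
python3 - <<'E'
from h import *
o=bot.get_obs(); print(o["time"],o["ee_pos"],o["tcp_rot"],o["q"].round(1),o["wrist_force"],o["torque"])
E
```

```text
16.2 [0.64318038 0.07477638 0.18416059] [-1.79911750e+02  1.00032082e-01 -1.04122507e+01] [ 6.60e+00  1.81e+01  2.02e+01  9.21e+01  1.00e-01 -1.63e+02] [-0.59975679 -0.35488291  1.49939117] [ 0.03697755  0.04705576 -0.01874897]
```

play_rows(
  targets=[
    {"linear": [0, 0, 0.2], "delta_rot": [0, 0, 0], "grip": 0},
    {"linear": [0, 0, 0.2], "delta_rot": [0, 0, 0], "grip": 255},
    {"linear": [0, 0, 0.2], "delta_rot": [0, 0, 0], "grip": 255},
    {"linear": [0, 0, 0.2], "delta_rot": [0, 0, 0], "grip": 255},
    {"linear": [0, 0, 0.2], "delta_rot": [0, 0, 0], "grip": 255},
    {"linear": [0, 0, 0.2], "delta_rot": [0, 0, 0], "grip": 255},
    {"linear": [0, 0, 0.2], "delta_rot": [0, 0, 0], "grip": 255},
    {"linear": [0, 0, 0.2], "delta_rot": [0, 0, 0], "grip": 255},
  ],
  force=100,
)

```text
time: 17.0
ee_pos: [0.6442, 0.0746, 0.1871]
tcp_rot: [-179.9, -0.0, -10.3]
wrist_force: [-1.1, -1.1, 3.5]
opening: 0.0121
grasp_force: 97.7
```

```bash
cat > s.py <<'E'
from h import *
o=bot.get_obs(); print(round(o["time"],2),o["ee_pos"].round(4),"yaw",o["tcp_rot"].round(2),"q6",o["q"][5].round(2),"F",o["wrist_force"].round(2),"M",o["torque"].round(3),"op",round(o["opening"],4),"j6eff",o["joint_efforts"][5].round(3))
E
python3 s.py
```

```text
17.0 [0.6442 0.0746 0.1871] yaw [-1.7989e+02 -2.0000e-02 -1.0310e+01] q6 -163.13 F [-1.06 -1.12  3.51] M [-0.304  0.138  0.105] op 0.0121 j6eff 0.132
```

play_rows(
  targets=[
    {"linear": [0, 0, -0.03], "delta_rot": [0, 0, -0.1], "grip": 255},
    {"linear": [0, 0, -0.06], "delta_rot": [0, 0, -0.2], "grip": 255},
    {"linear": [0, 0, -0.095], "delta_rot": [0, 0, -0.3], "grip": 255},
    {"linear": [0, 0, -0.095], "delta_rot": [0, 0, -0.3], "grip": 255},
  ],
)

```text
time: 17.4
ee_pos: [0.6441, 0.0744, 0.1861]
tcp_rot: [-179.9, -0.0, -27.6]
wrist_force: [-1.4, -3.6, 3.4]
opening: 0.0124
grasp_force: 98.0
```

```bash
python3 s.py
```

```text
17.4 [0.6441 0.0744 0.1861] yaw [-1.7991e+02 -3.0000e-02 -2.7590e+01] q6 -145.85 F [-1.38 -3.58  3.44] M [-0.59   0.271 -0.044] op 0.0124 j6eff 1.415
```

play_rows(
  targets=[
    {"linear": [0, 0, -0.03], "delta_rot": [0, 0, -0.1], "grip": 255},
    {"linear": [0, 0, -0.065], "delta_rot": [0, 0, -0.2], "grip": 255},
    {"linear": [0, 0, -0.065], "delta_rot": [0, 0, -0.2], "grip": 255},
  ],
)

```text
time: 17.7
ee_pos: [0.644, 0.0742, 0.1855]
tcp_rot: [-179.9, -0.0, -38.9]
wrist_force: [-2.1, -4.5, 4.3]
opening: 0.012
grasp_force: 98.2
```

```bash
python3 s.py
```

```text
17.7 [0.644  0.0742 0.1855] yaw [-1.7992e+02 -3.0000e-02 -3.8910e+01] q6 -134.53 F [-2.07 -4.5   4.31] M [-0.886  0.435 -0.024] op 0.012 j6eff 1.424
```

play_rows(
  targets=[
    {"linear": [0, 0, -0.03], "delta_rot": [0, 0, -0.1], "grip": 255},
    {"linear": [0, 0, -0.065], "delta_rot": [0, 0, -0.2], "grip": 255},
    {"linear": [0, 0, -0.065], "delta_rot": [0, 0, -0.2], "grip": 255},
  ],
)

```text
time: 18.0
ee_pos: [0.6439, 0.0741, 0.1849]
tcp_rot: [-179.9, -0.0, -50.3]
wrist_force: [-2.9, -5.2, 6.0]
opening: 0.0116
grasp_force: 98.2
```

```bash
python3 s.py
```

```text
18.0 [0.6439 0.0741 0.1849] yaw [-1.7993e+02 -4.0000e-02 -5.0340e+01] q6 -123.1 F [-2.87 -5.18  5.98] M [-1.036  0.621  0.039] op 0.0116 j6eff 1.28
```

play_rows(
  targets=[
    {"linear": [-0.03, -0.05, -0.02], "delta_rot": [0, 0, -0.1], "grip": 255},
    {"linear": [-0.03, -0.05, -0.055], "delta_rot": [0, 0, -0.2], "grip": 255},
  ],
)

```text
time: 18.2
ee_pos: [0.6437, 0.074, 0.1843]
tcp_rot: [-179.9, -0.0, -61.8]
wrist_force: [-1.9, -2.4, 5.3]
opening: 0.0118
grasp_force: 98.2
```

```bash
python3 s.py
```

```text
18.2 [0.6437 0.074  0.1843] yaw [-1.7989e+02 -2.0000e-02 -6.1790e+01] q6 -111.66 F [-1.86 -2.37  5.34] M [-0.656  0.504  0.286] op 0.0118 j6eff -1.461
```

play_rows(
  targets=[
    {"linear": [0, 0, 0], "delta_rot": [0, 0, 0], "grip": 255},
  ],
)

```text
time: 18.3
ee_pos: [0.6437, 0.074, 0.1842]
tcp_rot: [-179.9, -0.0, -61.7]
wrist_force: [-1.4, -4.2, 4.0]
opening: 0.012
grasp_force: 98.2
```

```bash
python3 s.py
```

```text
18.3 [0.6437 0.074  0.1842] yaw [-1.7989e+02 -2.0000e-02 -6.1730e+01] q6 -111.73 F [-1.44 -4.22  4.03] M [-0.772  0.467 -0.044] op 0.012 j6eff 1.421
```

play_rows(
  targets=[
    {"linear": [0, 0, 0], "delta_rot": [0, 0, 0], "grip": 255},
  ],
)

```text
time: 18.4
ee_pos: [0.6437, 0.074, 0.1842]
tcp_rot: [-179.9, -0.0, -61.6]
wrist_force: [-2.9, -3.5, 5.8]
opening: 0.012
grasp_force: 98.2
```

```bash
python3 s.py
```

```text
18.4 [0.6437 0.074  0.1842] yaw [-1.7989e+02 -2.0000e-02 -6.1580e+01] q6 -111.87 F [-2.88 -3.52  5.84] M [-0.839  0.622 -0.025] op 0.012 j6eff -0.083
```

play_rows(
  targets=[
    {"linear": [-0.02, -0.03, -0.035], "delta_rot": [0, 0, -0.1], "grip": 255},
    {"linear": [-0.02, -0.03, -0.07], "delta_rot": [0, 0, -0.2], "grip": 255},
  ],
)

```text
time: 18.6
ee_pos: [0.6436, 0.0739, 0.1836]
tcp_rot: [-179.9, -0.0, -73.2]
wrist_force: [-2.8, -3.1, 5.8]
opening: 0.012
grasp_force: 98.4
```

```bash
python3 s.py
```

```text
18.6 [0.6436 0.0739 0.1836] yaw [-179.87   -0.    -73.25] q6 -100.21 F [-2.83 -3.13  5.82] M [-0.689  0.595  0.294] op 0.012 j6eff -1.467
```

play_rows(
  targets=[
    {"linear": [0, 0, -0.032], "delta_rot": [0, 0, -0.1], "grip": 255},
  ],
)

```text
time: 18.7
ee_pos: [0.6435, 0.0739, 0.1833]
tcp_rot: [-179.9, -0.0, -79.0]
wrist_force: [-3.9, -2.8, 6.0]
opening: 0.0122
grasp_force: 98.4
```

```bash
python3 s.py
```

```text
18.7 [0.6435 0.0739 0.1833] yaw [-1.7988e+02 -1.0000e-02 -7.8990e+01] q6 -94.46 F [-3.9  -2.81  6.  ] M [-0.788  0.674  0.308] op 0.0122 j6eff -1.349
```

play_rows(
  targets=[
    {"linear": [0, 0, -0.032], "delta_rot": [0, 0, -0.1], "grip": 255},
  ],
)

```text
time: 18.8
ee_pos: [0.6434, 0.0739, 0.1829]
tcp_rot: [-179.9, -0.0, -84.7]
wrist_force: [-3.9, -3.4, 6.0]
opening: 0.012
grasp_force: 98.4
```

```bash
python3 s.py
```

```text
18.8 [0.6434 0.0739 0.1829] yaw [-1.799e+02 -1.000e-02 -8.471e+01] q6 -88.73 F [-3.88 -3.36  6.01] M [-0.721  0.748  0.294] op 0.012 j6eff -1.343
```

play_rows(
  targets=[
    {"linear": [0, 0, -0.032], "delta_rot": [0, 0, -0.1], "grip": 255},
  ],
)

```text
time: 18.9
ee_pos: [0.6433, 0.0738, 0.1826]
tcp_rot: [-179.9, -0.0, -90.4]
wrist_force: [-4.2, -3.9, 5.9]
opening: 0.0122
grasp_force: 98.5
```

```bash
python3 s.py
```

```text
18.9 [0.6433 0.0738 0.1826] yaw [-1.799e+02 -1.000e-02 -9.045e+01] q6 -83.0 F [-4.16 -3.91  5.86] M [-0.694  0.965  0.329] op 0.0122 j6eff -1.343
```

play_rows(
  targets=[
    {"linear": [-0.03, -0.03, -0.03], "delta_rot": [0, 0, -0.1], "grip": 255},
    {"linear": [-0.03, -0.03, -0.06], "delta_rot": [0, 0, -0.2], "grip": 255},
  ],
)

```text
time: 19.1
ee_pos: [0.6431, 0.0739, 0.182]
tcp_rot: [-179.9, 0.0, -101.9]
wrist_force: [-3.5, -1.4, 6.2]
opening: 0.0124
grasp_force: 98.4
```

```bash
python3 s.py
```

```text
19.1 [0.6431 0.0739 0.182 ] yaw [-1.7990e+02  2.0000e-02 -1.0189e+02] q6 -71.55 F [-3.55 -1.42  6.2 ] M [-0.469  0.713  0.259] op 0.0124 j6eff -1.347
```

play_rows(
  targets=[
    {"linear": [0, 0, -0.032], "delta_rot": [0, 0, -0.1], "grip": 255},
  ],
)

```text
time: 19.2
ee_pos: [0.643, 0.0739, 0.1817]
tcp_rot: [-179.9, 0.0, -107.6]
wrist_force: [-4.2, -2.3, 7.0]
opening: 0.0118
grasp_force: 98.4
```

```bash
python3 s.py
```

```text
19.2 [0.643  0.0739 0.1817] yaw [-1.7991e+02  1.0000e-02 -1.0762e+02] q6 -65.82 F [-4.18 -2.26  7.01] M [-0.383  0.835  0.287] op 0.0118 j6eff -1.343
```

play_rows(
  targets=[
    {"linear": [0, 0, -0.032], "delta_rot": [0, 0, -0.1], "grip": 255},
  ],
)

```text
time: 19.3
ee_pos: [0.643, 0.0739, 0.1814]
tcp_rot: [-179.9, 0.0, -113.3]
wrist_force: [-4.9, -2.1, 6.3]
opening: 0.0119
grasp_force: 98.4
```

```bash
python3 s.py
```

```text
19.3 [0.643  0.0739 0.1814] yaw [-1.7992e+02  1.0000e-02 -1.1335e+02] q6 -60.08 F [-4.86 -2.07  6.29] M [-0.458  0.959  0.28 ] op 0.0119 j6eff -1.344
```

play_rows(
  targets=[
    {"linear": [-0.01, -0.01, -0.032], "delta_rot": [0, 0, -0.1], "grip": 255},
  ],
)

```text
time: 19.4
ee_pos: [0.6429, 0.0739, 0.1811]
tcp_rot: [-179.9, 0.0, -119.1]
wrist_force: [-5.4, -1.6, 5.6]
opening: 0.0124
grasp_force: 98.4
```

```bash
python3 s.py
```

```text
19.4 [0.6429 0.0739 0.1811] yaw [-1.7992e+02  2.0000e-02 -1.1907e+02] q6 -54.36 F [-5.39 -1.59  5.58] M [-0.157  0.834  0.299] op 0.0124 j6eff -1.339
```

play_rows(
  targets=[
    {"linear": [-0.04, -0.01, -0.03], "delta_rot": [0, 0, -0.1], "grip": 255},
  ],
)

```text
time: 19.5
ee_pos: [0.6428, 0.0739, 0.1807]
tcp_rot: [-179.9, 0.0, -124.8]
wrist_force: [-0.8, -0.7, 4.9]
opening: 0.0122
grasp_force: 98.3
```

```bash
python3 s.py
```

```text
19.5 [0.6428 0.0739 0.1807] yaw [-1.7991e+02  5.0000e-02 -1.2480e+02] q6 -48.63 F [-0.79 -0.74  4.92] M [-0.099  0.321  0.305] op 0.0122 j6eff -1.341
```

play_rows(
  targets=[
    {"linear": [-0.01, 0, -0.032], "delta_rot": [0, 0, -0.1], "grip": 255},
  ],
)

```text
time: 19.6
ee_pos: [0.6427, 0.074, 0.1804]
tcp_rot: [-179.9, 0.1, -130.5]
wrist_force: [-2.5, -0.3, 5.3]
opening: 0.0119
grasp_force: 98.3
```

```bash
python3 s.py
```

```text
19.6 [0.6427 0.074  0.1804] yaw [-1.7991e+02  5.0000e-02 -1.3053e+02] q6 -42.89 F [-2.53 -0.34  5.27] M [-0.071  0.488  0.347] op 0.0119 j6eff -1.344
```

play_rows(
  targets=[
    {"linear": [-0.01, 0, -0.032], "delta_rot": [0, 0, -0.1], "grip": 255},
  ],
)

```text
time: 19.7
ee_pos: [0.6426, 0.074, 0.1801]
tcp_rot: [-179.9, 0.1, -136.3]
wrist_force: [-2.4, -0.5, 5.2]
opening: 0.0121
grasp_force: 98.3
```

```bash
python3 s.py
```

```text
19.7 [0.6426 0.074  0.1801] yaw [-1.7992e+02  5.0000e-02 -1.3625e+02] q6 -37.16 F [-2.37 -0.46  5.19] M [-0.031  0.469  0.301] op 0.0121 j6eff -1.342
```

play_rows(
  targets=[
    {"linear": [-0.01, 0, -0.032], "delta_rot": [0, 0, -0.1], "grip": 255},
  ],
)

```text
time: 19.8
ee_pos: [0.6426, 0.0741, 0.1798]
tcp_rot: [-179.9, 0.1, -142.0]
wrist_force: [-3.6, -0.7, 8.2]
opening: 0.012
grasp_force: 98.7
```

```bash
python3 s.py
```

```text
19.8 [0.6426 0.0741 0.1798] yaw [-1.7992e+02  6.0000e-02 -1.4198e+02] q6 -31.42 F [-3.6  -0.75  8.22] M [0.    0.465 0.3  ] op 0.012 j6eff -1.337
```

play_rows(
  targets=[
    {"linear": [-0.02, 0, -0.032], "delta_rot": [0, 0, -0.1], "grip": 255},
  ],
)

```text
time: 19.9
ee_pos: [0.6425, 0.0742, 0.1796]
tcp_rot: [-179.9, 0.1, -147.7]
wrist_force: [-1.7, -0.0, 5.8]
opening: 0.0117
grasp_force: 98.4
```

```bash
python3 s.py
```

```text
19.9 [0.6425 0.0742 0.1796] yaw [-1.7992e+02  8.0000e-02 -1.4770e+02] q6 -25.7 F [-1.72 -0.02  5.82] M [0.116 0.235 0.396] op 0.0117 j6eff -1.25
```

play_rows(
  targets=[
    {"linear": [-0.01, 0, -0.032], "delta_rot": [0, 0, -0.1], "grip": 255},
  ],
)

```text
time: 20.0
ee_pos: [0.6425, 0.0743, 0.1794]
tcp_rot: [-179.9, 0.1, -153.4]
wrist_force: [-1.0, 1.5, 6.1]
opening: 0.0121
grasp_force: 98.5
```

```bash
python3 s.py
```

```text
20.0 [0.6425 0.0743 0.1794] yaw [-1.7993e+02  9.0000e-02 -1.5342e+02] q6 -19.97 F [-1.04  1.53  6.12] M [0.15  0.267 0.432] op 0.0121 j6eff -1.241
```

play_rows(
  targets=[
    {"linear": [-0.01, 0, -0.032], "delta_rot": [0, 0, -0.1], "grip": 255},
  ],
)

```text
time: 20.1
ee_pos: [0.6424, 0.0744, 0.1791]
tcp_rot: [-179.9, 0.1, -159.1]
wrist_force: [-1.0, 1.5, 5.8]
opening: 0.0118
grasp_force: 98.5
```

```bash
python3 s.py
```

```text
20.1 [0.6424 0.0744 0.1791] yaw [-1.7994e+02  9.0000e-02 -1.5915e+02] q6 -14.23 F [-0.99  1.47  5.8 ] M [0.23  0.243 0.433] op 0.0118 j6eff -1.227
```

play_rows(
  targets=[
    {"linear": [-0.01, 0, -0.032], "delta_rot": [0, 0, -0.1], "grip": 255},
  ],
)

```text
time: 20.2
ee_pos: [0.6424, 0.0744, 0.1788]
tcp_rot: [-180.0, 0.1, -164.9]
wrist_force: [0.2, 1.5, 6.7]
opening: 0.012
grasp_force: 98.5
```

```bash
python3 s.py
```

```text
20.2 [0.6424 0.0744 0.1788] yaw [-1.7996e+02  1.0000e-01 -1.6488e+02] q6 -8.5 F [0.17 1.49 6.72] M [0.256 0.191 0.433] op 0.012 j6eff -1.211
```

Touch is clear between yaw −142° and −147°: the moment stepped from 0.30 to 0.40–0.43 N m and joint 6 effort shifted too. I'm about 21° past touch now, so I'll add roughly 61° more.

play_rows(
  targets=[
    {"linear": [0, 0.01, -0.03], "delta_rot": [0, 0, -0.1], "grip": 255},
    {"linear": [0, 0.02, -0.062], "delta_rot": [0, 0, -0.2], "grip": 255},
    {"linear": [0, 0.02, -0.094], "delta_rot": [0, 0, -0.3], "grip": 255},
    {"linear": [0, 0.02, -0.125], "delta_rot": [0, 0, -0.4], "grip": 255},
    {"linear": [0, 0.02, -0.157], "delta_rot": [0, 0, -0.5], "grip": 255},
  ],
)

```text
time: 20.7
ee_pos: [0.6424, 0.0749, 0.1774]
tcp_rot: [180.0, 0.1, 166.5]
wrist_force: [-1.6, 2.4, 7.2]
opening: 0.0121
grasp_force: 98.7
```

```bash
python3 s.py
```

```text
20.7 [0.6424 0.0749 0.1774] yaw [1.7998e+02 5.0000e-02 1.6649e+02] q6 20.15 F [-1.6   2.42  7.2 ] M [0.484 0.275 0.449] op 0.0121 j6eff -1.133
```

play_rows(
  targets=[
    {"linear": [0.01, 0.01, -0.03], "delta_rot": [0, 0, -0.1], "grip": 255},
    {"linear": [0.01, 0.02, -0.062], "delta_rot": [0, 0, -0.2], "grip": 255},
    {"linear": [0.01, 0.03, -0.094], "delta_rot": [0, 0, -0.3], "grip": 255},
    {"linear": [0.01, 0.03, -0.125], "delta_rot": [0, 0, -0.4], "grip": 255},
    {"linear": [0.01, 0.03, -0.157], "delta_rot": [0, 0, -0.5], "grip": 255},
    {"linear": [0.01, 0.03, -0.178], "delta_rot": [0, 0, -0.57], "grip": 255},
  ],
)

```text
time: 21.3
ee_pos: [0.6426, 0.0753, 0.1758]
tcp_rot: [179.9, -0.0, 133.9]
wrist_force: [-0.3, 4.0, 7.5]
opening: 0.0122
grasp_force: 98.8
```

```bash
python3 s.py
```

```text
21.3 [0.6426 0.0753 0.1758] yaw [ 1.7995e+02 -2.0000e-02  1.3387e+02] q6 52.8 F [-0.32  3.96  7.47] M [0.559 0.151 0.586] op 0.0122 j6eff -0.171
```

play_rows(
  targets=[
    {"linear": [0, 0, 0], "delta_rot": [0, 0, 0], "grip": 255},
    {"linear": [0, 0, 0], "delta_rot": [0, 0, 0], "grip": 0},
    {"linear": [0, 0, 0], "delta_rot": [0, 0, 0], "grip": 0},
    {"linear": [0, 0, 0], "delta_rot": [0, 0, 0], "grip": 0},
    {"linear": [0, 0, 0], "delta_rot": [0, 0, 0], "grip": 0},
    {"linear": [0, 0, 0], "delta_rot": [0, 0, 0], "grip": 0},
    {"linear": [0, 0, 0], "delta_rot": [0, 0, 0], "grip": 0},
    {"linear": [0, 0, 2], "delta_rot": [0, 0, 0], "grip": 0},
    {"linear": [0, 0, 5], "delta_rot": [0, 0, 0], "grip": 0},
    {"linear": [0, 0, 9], "delta_rot": [0, 0, 0], "grip": 0},
  ],
)

```text
time: 22.3
ee_pos: [0.6415, 0.0739, 0.2643]
tcp_rot: [-179.8, -0.1, 133.7]
wrist_force: [-0.2, 0.1, 0.7]
opening: 0.0851
grasp_force: 0.0
```

```bash
python3 s.py; python3 - <<'E'
from h import *
e=np.array([np.cos(np.radians(-9.1)),np.sin(np.radians(-9.1))]);nn=np.array([-e[1],e[0]]);O=np.array([.644,.0745])
for n in("wrist","scene"):
    p=bot.camera(n); c=cloud(p); im=p["color"].astype(int); sat=im.max(-1)-im.min(-1)
    P=(c[...,:2]-O); X=P@e*1000; Y=P@nn*1000; Z=c[...,2]*1000
    for nm,m in(("handle",(X>-140)&(X<-50)&(abs(Y)<30)&(Z>50)&(Z<75)&(sat>35)),("block",(X>-40)&(X<35)&(abs(Y)<35)&(Z>58)&(Z<70)&(sat<30)),("knob",(abs(X)<35)&(abs(Y)<35)&(Z>190)&(Z<208))):
        q=np.stack([X[m],Y[m],Z[m]],-1)
        if len(q)>10:
            r=cv2.minAreaRect(q[:,:2].astype(np.float32)); print(n,nm,len(q),np.percentile(q[:,2],[5,50,95]).round(1),np.round(r[0],1),np.round(r[1],1),round(r[2],1))
E
```

```text
22.3 [0.6415 0.0739 0.2643] yaw [-1.7975e+02 -1.0000e-01  1.3370e+02] q6 52.9 F [-0.15  0.14  0.73] M [ 0.007 -0.059  0.025] op 0.0851 j6eff 0.0
wrist handle 1427 [57.3 60.8 62.5] [-93.3   1.6] [19.9 70.1] 89.3
wrist block 1084 [62.9 64.5 65.8] [-0.6  0.5] [56.1 56.2] 89.5
wrist knob 1573 [197.7 201.3 202.8] [-1.   0.6] [14.  47.4] 54.4
scene handle 130 [53.6 57.9 61.5] [-91.6   2. ] [19.  67.9] 88.0
scene block 146 [58.4 61.8 65.9] [ -0.  -17.1] [56.7 22.1] 4.3
scene knob 102 [193.9 198.4 201.5] [-0.4  1.1] [13.9 51.5] 53.4
```

```bash
python3 -c "
from workcell import bot
print(bot.job_done())"
```

```text
the job is handed in; nothing more can be done
None
```

The job is handed in: the square die measures within 1 mm of home in the press, its handle towards the front. The knob is released about 82° past the touch I felt, which I calculate as roughly 65 N on the die. No other thing on the bench was handled, and the run took about 22 s.

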